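# Set up the stirrer bench for making up a buffer

### The job

Set up the magnetic stirrer for making up buffer: stand the conical flask upright on the centre of the stirrer's round plate, so the magnet can drive the bar, with the small white stir bar dropped in through its neck. In line on the stirrer's left (as the robot sees it) stand the open beaker beside the stirrer and then the tall blue-capped bottle beyond it, so the beaker between them catches drips, and stand the grey-capped vial of test strips directly behind the beaker (on the side away from the robot), so that wet strips can be dropped in; leave gaps of 2 to 4 cm between neighbours. Keep all of these upright, and leave the small dropper bottle where it is.

Things in the scene. Friction and masses are not known exactly. Their poses are not given: they have to be found in the camera images.
- stirrer: Fixed magnetic stirrer, white housing 132 mm (x) by 106 mm (y), plate top 46 mm above the desk. Origin on the desk under the plate's centre; the housing reaches from x = -80 to +52 and y = -53 to +53 mm. Its control strip with a black knob (top 52 mm high) faces the robot (-x); +y is its left as the robot sees it. It may stand turned by up to 9 degrees.
- plate_centre (a point): Centre of the stirrer's round plate (94 mm diameter, flat, with engraved rings), on its upper surface.
- flask: Loose clear glass conical flask, 105 mm tall, about 0.09 kg: base 78 mm across, tapering to 66 mm up, then a straight neck 45 mm across outside and 40 mm inside with a 50 mm bead at the rim, open at the top; floor 4 mm thick. Grip it by the neck. Origin: centre of its underside, z up.
- stir_bar: Loose small white stir bar, 22 mm long (its x) and 9 mm wide and high, 12 g, lying on the desk to the right of the stirrer, 0.1 m or more clear of the fixed 0.42 m tall microscope that fills the desk from y = -0.13 to -0.30 m: go round or above that. Origin: centre of its underside, so its middle is 4.5 mm above.
- beaker: Loose open white plastic beaker, 45 mm across at the rim and 38 mm at the foot, 54 mm tall, 50 g. Grip it across the outside. It stands at the desk's left with the flask, bottle and vial (not the one at the very back). Origin: centre of its underside, z up.
- bottle: Loose tall reagent bottle, white body with a blue cap: body 34 mm across and 69 mm high, cap 20 mm across up to 88 mm, about 60 g. Origin: centre of its underside, z up.
- vial: Loose vial of test strips with a grey flip cap: body 29 x 30 mm up to 52 mm, cap 32 mm (with its tab 35 mm along x) up to 64 mm, 30 g. Origin: near the centre of its underside (the body's centre lies 1.5 mm towards its +x), z up.
- dropper_bottle: Small white bottle with a pointed dropper nozzle, 30 mm across and 76 mm tall, loose; a bystander in front of the vortex mixer, towards the microscope, that is to stay where it is. Origin: centre of its underside.
There are look-alikes about, which are no part of the job. There is more than one size of the flask; the one meant has the size given above.

How it is judged:
By the outcome, as a careful person would: the job done as asked, in the order asked, and still so for the second after the job is handed in, with the robot touching nothing.
It also fails if it takes over 122 s, if anything falls off the work surface, if the arm or the gripper's body presses on something with over 40 N, if the wrist force passes 120 N, or if a joint passes its speed limit or range.

### The arm

A 6-joint arm with a two-finger parallel gripper is mounted at the origin on a cart in front of the work surface, level with it; the furniture and walls round the work are solid. World frame = base frame: x ahead of the robot, y to its left, z up, the work surface at z = 0. Lengths are in m, angles in rad, forces in N, time in s.
With the tool pointing down it reaches from about 0.3 to 1 m from the base axis. Payload 5.1 kg.
Tool frame: the origin (TCP) lies on the centre line of the jaws, within the pads' length; the fingertips stand 25 mm ahead of it and the grasp point (between the pads) lies 6 mm ahead of it; z points along the fingers, y is the line along which they close (so a half turn about z gives the same grasp; the last joint's range is limited). The gripper opens to 95 mm and grips with 3 to 60 N. Pads are 20 mm wide; open, the fingers measure 119 mm over their backs; the gripper's body (75 mm by 180 mm) begins 59 mm behind the grasp point.
Start: joints at [1.05, 0.124, 1.65, -0, 1.367, -0.083], TCP at [0.276, 0.589, 0.24] pointing down, gripper open.
Joint ranges: [-2.61, 2.61], [-1.02, 2.33], [0.03, 2.71], [-1.35, 4.49], [0.32, 2.68], [-2.91, 2.91]. Speed limits (rad/s): [2.57, 2.57, 3.14, 3.14, 3.14, 3.14].

### API

Orientations are given as a unit quaternion [x, y, z, w].
In Python, from workcell import r gives the robot as it stands. The module is installed in compiled form; this text tells all that it offers.
- The arm moves only by the shell command python3 -m creep 'ROWS' [FORCE]. ROWS is JSON, a list of rows, each a list of 7 numbers: the closure in counts, from 0 (fully open) to 255 (shut), then the shift along the world's x, y, z normalised to -1 to 1, where 1 is 0.25 m, then the turn, a rotation vector about the world's x, y, z normalised to -1 to 1, where 1 is 90 degrees. A call has 1 to 20 rows; each row shifts and turns the commanded pose from where the row before left it; what a row does not reach is not made up. A row lasts 1/12 s, in which the tool goes at most 41.7 mm and 7.16 degrees, less where a joint would pass 70% of its speed; a pose out of reach is approached as far as the arm can. A call with a number of a shift or a turn outside -1 to 1 is refused whole. A call with a gripper value outside its range is refused whole. The fingers move at their own pace and stop on an object; FORCE is the grip in N (left out, the last holds). Time passes only in rows, so rows that do not move let the fingers close. It gives the time, the measured TCP pose, the force, the opening and the grip force at its end, in the units of the state.
- r.get_obs(): the state, without advancing time (a new reading comes with each control period).
- r.camera(name): name is "scene" or "top" or "wrist"; returns a dict with "frame" (420x560x3 uint8, blue, green, red), "mtx" (3x3 intrinsics, pixels), "T" (4x4, takes a point from camera to world coordinates); the wrist camera has in their place "T_tool_cam" (4x4, takes a point from camera to tool coordinates, whose origin is the TCP and whose axes are the flange's). Camera axes: x right, y down, z forward; pixel columns grow to the right and rows downward; lengths in m; the calibration is good to about 2 mm. A picture is of the moment at which its call begins: read the wrist's pose just before it. There is no depth.
- r.hand_in(): hands the job in; it is judged then, once.
The state is a dict: "time_s": time; "joint_positions": joint angles; "joint_vel": joint speeds; "joint_efforts": joint torques, N m; "eef_pos": TCP position; "tool_rot": TCP orientation; "contact_force": force on the tool from outside, world axes, zero at the start; "ft_torque": the same for the moment, N m; "grip_width": finger opening in m; "gripper_force": force on a finger pad.
Only numpy, scipy, OpenCV 4.12 (cv2) and the standard library are available. Lean on these libraries where they do the work, as an engineer would, in place of code of your own. Each camera call takes 0.05 s, during which the arm holds its last target. There are 200 camera calls.

## Working session

There is one attempt and no reset: what is moved stays moved. The work goes in short steps, Python scripts to look and compute and a shell command to move; the robot and the scene stay as the last step left them, time stands still between calls to the robot, and variables do not carry over. Pictures are saved under pics/ and viewed, at most 14 in all, crops included, and the job is handed in when it is done.

```bash
mkdir -p pics; cat > h.py <<'E'
import numpy as np, cv2
from workcell import r
from scipy.spatial.transform import Rotation as R
def snap(name,fn):
    o=r.get_obs(); c=r.camera(name)
    if 'T' in c: T=c['T']
    else:
        A=np.eye(4);A[:3,:3]=R.from_quat(o['tool_rot']).as_matrix();A[:3,3]=o['eef_pos'];T=A@c['T_tool_cam']
    cv2.imwrite('pics/'+fn+'.png',c['frame']); np.savez('pics/'+fn+'.npz',T=T,K=c['mtx'])
def pt(fn,u,v,z):
    d=np.load('pics/'+fn+'.npz');T=d['T'];ray=T[:3,:3]@np.linalg.inv(d['K'])@np.array([u,v,1.]);o=T[:3,3]
    return (o+ray*(z-o[2])/ray[2]).round(4)
def px(fn,p):
    d=np.load('pics/'+fn+'.npz');T=np.linalg.inv(d['T']);q=d['K']@(T@np.r_[p,1])[:3];return (q[:2]/q[2]).round(1)
E
python3 - <<'E'
from h import *
snap('scene','s1');snap('top','t1');snap('wrist','w1')
for n in('s1','t1','w1'):
    print(n,np.load(f'pics/{n}.npz')['T'].round(3))
print(r.get_obs())
E
```

```text
s1 [[ 0.734 -0.349  0.583 -0.062]
 [-0.679 -0.368  0.635 -0.548]
 [-0.007 -0.862 -0.507  0.649]
 [ 0.     0.     0.     1.   ]]
t1 [[ 0.018 -0.982  0.189  0.434]
 [-1.    -0.013  0.028  0.161]
 [-0.025 -0.19  -0.982  1.   ]
 [ 0.     0.     0.     1.   ]]
w1 [[ 0.425  0.88   0.213  0.215]
 [ 0.905 -0.412 -0.102  0.616]
 [-0.003  0.236 -0.972  0.383]
 [ 0.     0.     0.     1.   ]]
{'time_s': 0.15, 'joint_positions': array([ 1.05039167e+00,  1.24345075e-01,  1.65132110e+00, -9.48920870e-06,
        1.36751554e+00, -8.25887691e-02]), 'joint_vel': array([-9.79229161e-05, -2.63062673e-03, -2.64653413e-03,  4.17250447e-04,
       -7.45656067e-04, -1.01063203e-03]), 'joint_efforts': array([ 4.34681051e-04, -4.18187571e+01, -3.60469365e+01,  7.75829307e-02,
        4.69501968e-02, -1.30372086e-04]), 'eef_pos': array([0.27537403, 0.58829162, 0.2386992 ]), 'tool_rot': array([ 2.17162752e-01,  9.76135087e-01, -7.60070940e-04, -2.31498916e-04]), 'contact_force': array([-0.95242541,  0.36355535, -1.15739281]), 'ft_torque': array([0.01237546, 0.00352256, 0.01429084]), 'gripper_force': 0.0, 'grip_width': 0.09506079040335066}
```

View pics/t1.png

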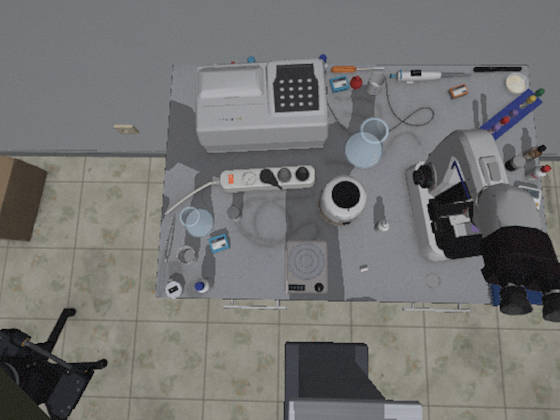

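View pics/s1.png

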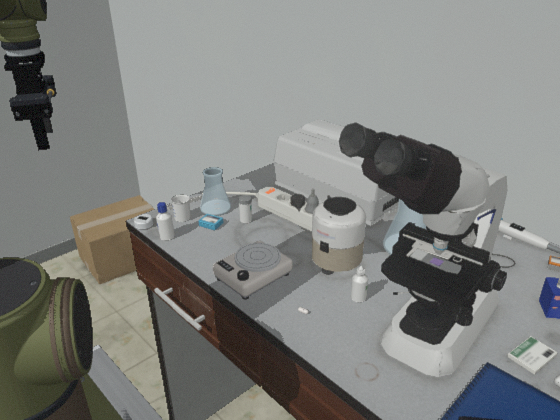

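View pics/w1.png

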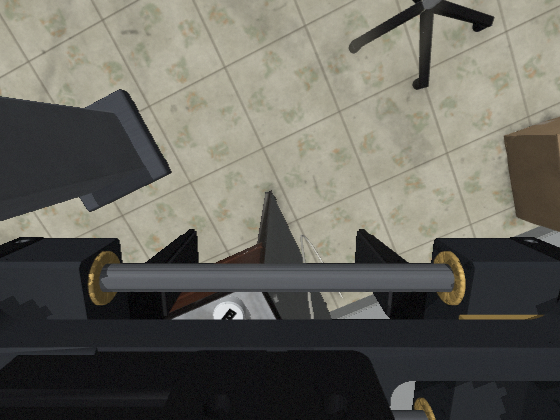

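The top view shows the flask at (198,221), beaker (186,254), bottle (201,286), grey-capped vial (234,213), stirrer plate (307,262), stir bar (364,268) and dropper (383,225). The scene view agrees. The wrist sees mostly floor, because it looks to the -x side of the tool. Next I'll zoom in on the top view.

```bash
python3 - <<'E'
from h import *
t=cv2.imread('pics/t1.png');s=cv2.imread('pics/s1.png')
# top crop x155-395,y190-300
a=cv2.resize(t[195:305,155:275],None,fx=5,fy=5,interpolation=cv2.INTER_CUBIC)
b=cv2.resize(t[200:305,280:400],None,fx=5,fy=5,interpolation=cv2.INTER_CUBIC)
cv2.imwrite('pics/t1a.png',a);cv2.imwrite('pics/t1b.png',b)
print(np.load('pics/t1.npz')['K'])
for n,u,v,z in[('flask',198,221,.05),('beaker',186,254,.03),('bottle',201,286,.088),('vial',234,213,.064),('plate',307,262,.046),('bar',364,268,.005),('drop',383,225,.05)]:print(n,pt('t1',u,v,z))
print(px('t1',r.get_obs()['eef_pos']))
E
```

```text
[[384.51385694   0.         280.00829306]
 [  0.         384.51385694 206.07478185]
 [  0.           0.           1.        ]]
flask [0.5763 0.3931 0.05  ]
beaker [0.4947 0.4236 0.03  ]
bottle [0.4174 0.3678 0.088 ]
vial [0.5955 0.3011 0.064 ]
plate [0.479  0.1191 0.046 ]
bar [ 0.4682 -0.0275  0.005 ]
drop [ 0.5727 -0.0683  0.05  ]
[ 63.2 361.5]
```

View pics/t1a.png

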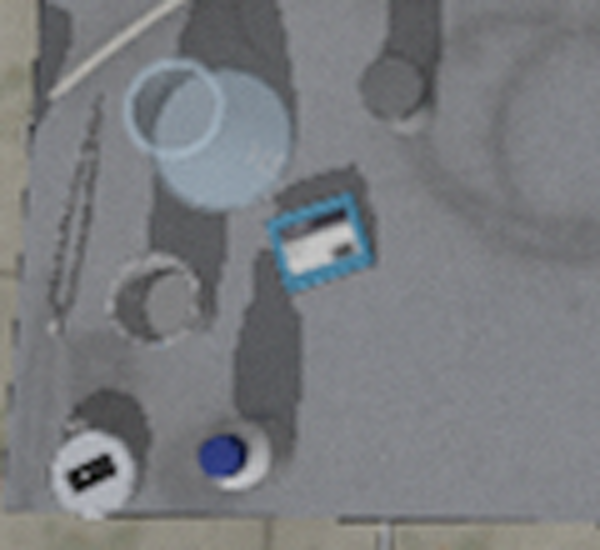

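View pics/t1b.png

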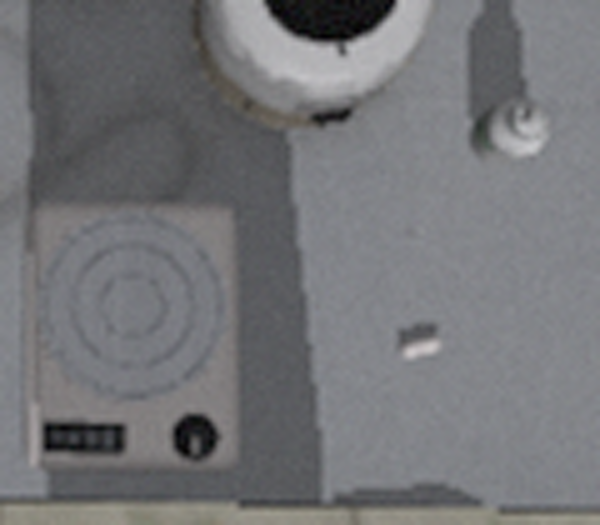

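The crops show these pixel positions:
- **Left crop:** flask rim (173,107) and base (223,139), beaker rim (153,298), bottle cap (222,456), vial cap (393,88).
- **Right crop:** plate centre (132,306), bar (419,346), dropper (523,128).

```bash
python3 - <<'E'
from h import *
def c(n,o,U,V,z): print(n,pt('t1',(U+.5)/5-.5+o[0],(V+.5)/5-.5+o[1],z))
A=(155,195);B=(280,200)
c('flask rim',A,173,107,.105);c('rim L',A,124,107,.105);c('rim R',A,222,107,.105);c('flask base',A,223,139,.005);c('base R',A,292,139,0.005);c('base L',A,154,139,.005);c('beaker',A,153,298,.054);c('bk L',A,107,298,.054);c('bk R',A,200,298,.054)
c('bottle cap',A,222,456,.088);c('vial cap',A,393,88,.064)
c('timer',A,92,472,.02);c('box',A,320,242,.02);c('boxcorner',A,290,290,.01)
c('plate',B,132,306,.046);c('plateL',B,42,306,.046);c('plateR',B,222,306,.046)
for U,V in[(35,205),(237,208),(238,465),(38,465)]: c('cor',B,U,V,.046)
c('bar',B,419,346,.0045);c('barL',B,400,352,.006);c('barR',B,440,341,.006);c('dropper tip',B,528,113,.076);c('knob',B,195,437,.052)
d=np.load('pics/w1.npz')
o=r.get_obs();Tt=np.eye(4);Tt[:3,:3]=R.from_quat(o['tool_rot']).as_matrix();Tt[:3,3]=o['eef_pos']
for p in[(0,0,.006),(0,0,.025),(.03,0,.025),(.06,0,.15),(.1,0,.15)]:print(p,px('w1',(Tt@np.r_[p,1])[:3]))
E
```

```text
flask rim [0.5798 0.4014 0.105 ]
rim L [0.5795 0.4248 0.105 ]
rim R [0.5801 0.378  0.105 ]
flask base [0.5794 0.4007 0.005 ]
base R [0.5799 0.3643 0.005 ]
base L [0.5789 0.4373 0.005 ]
beaker [0.4927 0.419  0.054 ]
bk L [0.4923 0.4418 0.054 ]
bk R [0.4931 0.3957 0.054 ]
bottle cap [0.4178 0.3726 0.088 ]
vial cap [0.5975 0.3032 0.064 ]
timer [0.4075 0.4535 0.02  ]
box [0.5247 0.3441 0.02  ]
boxcorner [0.5006 0.3603 0.01  ]
plate [0.4819 0.1216 0.046 ]
plateL [0.4811 0.1658 0.046 ]
plateR [0.4826 0.0775 0.046 ]
cor [0.5308 0.1699 0.046 ]
cor [0.5308 0.0699 0.046 ]
cor [0.4066 0.0701 0.046 ]
cor [0.4048 0.1667 0.046 ]
bar [ 0.4662 -0.026   0.0045]
barL [ 0.4629 -0.0161  0.006 ]
barR [ 0.4688 -0.0364  0.006 ]
dropper tip [ 0.5758 -0.0675  0.076 ]
knob [0.4195 0.0912 0.052 ]
(0, 0, 0.006) [278.  261.4]
(0, 0, 0.025) [277.9 248.4]
(0.03, 0, 0.025) [277.9 199.7]
(0.06, 0, 0.15) [277.4 141.7]
(0.1, 0, 0.15) [277.4  97.6]
```

Sizes check out (rim 47 to 50 mm, beaker 46 mm, flask rim and base agree). I'll move above the flask now.

```bash
python3 -m creep '[[0,0.135,-0.083,0,0,0,0],[0,0.135,-0.083,0,0,0,0],[0,0.135,-0.083,0,0,0,0],[0,0.135,-0.083,0,0,0,0],[0,0.135,-0.083,0,0,0,0],[0,0.135,-0.083,0,0,0,0],[0,0.135,-0.083,0,0,0,0],[0,0.135,-0.083,0,0,0,0],[0,0.135,-0.083,0,0,0,0],[0,0,0,0,0,0,0],[0,0,0,0,0,0,0]]' 20; python3 -c "
from h import *
snap('wrist','w2')
for p in [(.58,.401,.105),(.58,.401,.0)]: print(px('w2',p))"
```

```text
time_s: 1.07
eef_pos: [0.5807, 0.4003, 0.2387]
tool_rot: [0.219, 0.976, -0.0, -0.001]
contact_force: [-0.3, 0.4, -0.1]
grip_width: 0.0954
gripper_force: 0.0
[277.8 205.5]
[277.5 186.9]
```

View pics/w2.png

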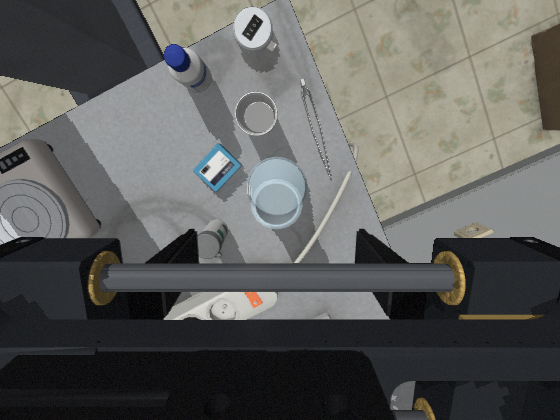

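The flask rim is at (276,203), against a predicted (278,205), so it lies within 2 mm. The beaker rim is at (256,113), the bottle cap at (176,55) and the vial at about (212,237). I'll descend and grip the neck.

```bash
python3 -c "
from h import *
for n,u,v,z in[('beaker',256,113,.054),('bottle',176,55,.088),('bottle body',187,72,.069),('plate',28,222,.046),('vial',212,232,.064)]: print(n,pt('w2',u,v,z))"
python3 -m creep '[[0,0,0,-0.145,0,0,0],[0,0,0,-0.145,0,0,0],[0,0,0,-0.145,0,0,0],[0,0,0,-0.145,0,0,0],[0,0,0,0,0,0,0],[180,0,0,0,0,0,0],[180,0,0,0,0,0,0],[180,0,0,0,0,0,0],[180,0,0,0,0,0,0],[180,0,0,0,0,0,0],[180,0,0,0,0,0,0],[180,0,0,0,0,0,0],[180,0,0,0,0,0,0],[180,0,0,0,0,0,0]]' 15
```

```text
beaker [0.4908 0.418  0.054 ]
bottle [0.4179 0.3758 0.088 ]
bottle body [0.4291 0.3746 0.069 ]
plate [0.4852 0.1215 0.046 ]
vial [0.5849 0.3174 0.064 ]
time_s: 2.28
eef_pos: [0.5795, 0.4018, 0.0949]
tool_rot: [0.217, 0.976, 0.0, 0.0]
contact_force: [0.1, -0.6, 0.9]
grip_width: 0.0442
gripper_force: 15.0
```

Gripped on the neck (44 mm). Now lift and carry it over the plate.

```bash
python3 -m creep '[[180,0,0,0.147,0,0,0],[180,0,0,0.147,0,0,0],[180,0,0,0.147,0,0,0],[180,-0.048,-0.14,0,0,0,0],[180,-0.048,-0.14,0,0,0,0],[180,-0.048,-0.14,0,0,0,0],[180,-0.048,-0.14,0,0,0,0],[180,-0.048,-0.14,0,0,0,0],[180,-0.048,-0.14,0,0,0,0],[180,-0.048,-0.14,0,0,0,0],[180,-0.048,-0.14,0,0,0,0],[180,0,0,0,0,0,0],[180,0,0,-0.1,0,0,0],[180,0,0,-0.1,0,0,0],[180,0,0,0,0,0,0]]'; python3 -c "
from h import *
snap('wrist','w3');snap('top','t3')
a=cv2.imread('pics/t3.png')[210:300,270:345];cv2.imwrite('pics/t3a.png',np.hstack([cv2.resize(a,(375,450)),cv2.resize(cv2.imread('pics/w3.png')[60:280,160:380],(425,450))]))"
```

```text
time_s: 3.53
eef_pos: [0.48, 0.1213, 0.1497]
tool_rot: [0.217, 0.976, -0.002, -0.004]
contact_force: [-1.6, -0.6, -1.8]
grip_width: 0.0445
gripper_force: 15.0
```

View pics/t3a.png

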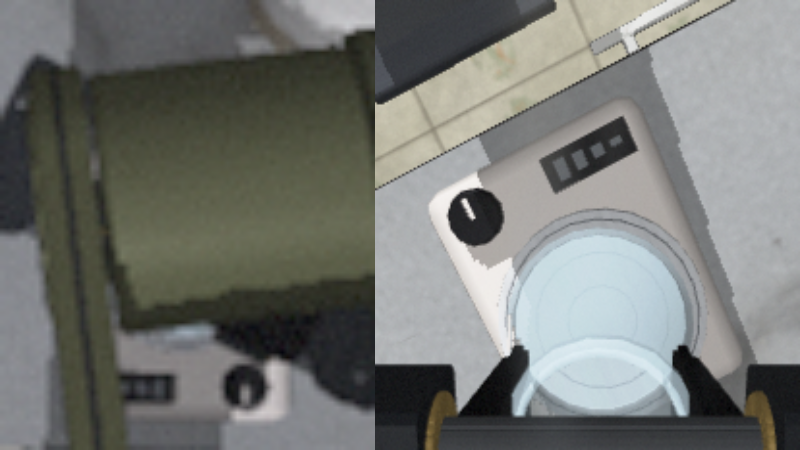

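Right half: the plate edge spans X 505 to 707 with its top at 208. The flask base spans 512 to 693 with its top at 228. I'll work out the offset numerically.

```bash
python3 -c "
from h import *
f=lambda X,Y,z: pt('w3',160+(X-375)*220/425,60+Y*220/450,z)
o=r.get_obs()['eef_pos'];z=o[2]-.0949
Tx=np.array([-.906,.424]);
t=f(608,208,.046)[:2];l=f(505,310,.046)[:2];rr=f(707,310,.046)[:2];print('plate',t,l,rr,t-.047*Tx,(l+rr)/2,np.hypot(*(l-rr)))
t=f(602,228,z)[:2];l=f(512,315,z+.003)[:2];rr=f(693,315,z+.003)[:2];print('base',t,l,rr,t-.039*Tx,(l+rr)/2,np.hypot(*(l-rr)),o)
print('inner ring', f(601,318,.046), 'lcd',f(588,155,.046),'knob',f(475,217,.052))"
```

```text
plate [0.4395 0.1427] [0.4585 0.0835] [0.4965 0.1645] [0.482082 0.122772] [0.4775 0.124 ] 0.08947066558375431
base [0.4444 0.1376] [0.4591 0.0894] [0.491  0.1575] [0.479734 0.121064] [0.47505 0.12345] 0.07520119679898718 [0.48256155 0.12201078 0.15404168]
inner ring [0.4797 0.1206 0.046 ] lcd [0.4171 0.1439 0.046 ] knob [0.4186 0.091  0.052 ]
```

The settled pose (0.4826, 0.1220) matches the plate centre (0.482, 0.1225). I'll lower it.

```bash
python3 -m creep '[[180,0,0,-0.025,0,0,0],[180,0,0,-0.022,0,0,0],[180,0,0,-0.007,0,0,0],[180,0,0,0,0,0,0],[180,0,0,0,0,0,0]]'
```

```text
time_s: 4.05
eef_pos: [0.4835, 0.1221, 0.1417]
tool_rot: [0.217, 0.976, 0.0, 0.0]
contact_force: [-0.9, -0.6, -0.1]
grip_width: 0.0443
gripper_force: 15.0
```

```bash
python3 -m creep '[[180,0,0,-0.005,0,0,0],[180,0,0,0,0,0,0],[180,0,0,0,0,0,0]]'
```

```text
time_s: 4.3
eef_pos: [0.4838, 0.122, 0.1408]
tool_rot: [0.217, 0.976, 0.0, 0.001]
contact_force: [0.2, 0.6, 0.9]
grip_width: 0.0443
gripper_force: 15.0
```

```bash
python3 -m creep '[[0,0,0,0,0,0,0],[0,0,0,0,0,0,0],[0,0,0,0,0,0,0],[0,0,0,0,0,0,0],[0,0,0,0,0,0,0],[0,0,0,0.14,0,0,0],[0,0,0,0.14,0,0,0],[0,0,0,0.14,0,0,0],[0,-0.009,-0.074,0,0,0,-0.068],[0,-0.009,-0.074,0,0,0,-0.068],[0,-0.009,-0.074,0,0,0,-0.068],[0,-0.009,-0.074,0,0,0,-0.068],[0,-0.009,-0.074,0,0,0,-0.068],[0,-0.009,-0.074,0,0,0,-0.068],[0,-0.009,-0.074,0,0,0,-0.068],[0,-0.009,-0.074,0,0,0,-0.068],[0,0,0,-0.15,0,0,0],[0,0,0,-0.15,0,0,0],[0,0,0,0,0,0,0],[0,0,0,0,0,0,0]]'; python3 -c "
from h import *
snap('wrist','w4');print(r.get_obs()['eef_pos'],px('w4',(.4662,-.026,.009)))"
```

```text
time_s: 5.97
eef_pos: [0.4636, -0.0258, 0.1682]
tool_rot: [0.602, 0.798, -0.001, -0.002]
contact_force: [-0.4, 0.3, 0.7]
grip_width: 0.0951
gripper_force: 0.0
[ 0.46538038 -0.02600741  0.17071483] [280.4 201. ]
```

View pics/w4.png

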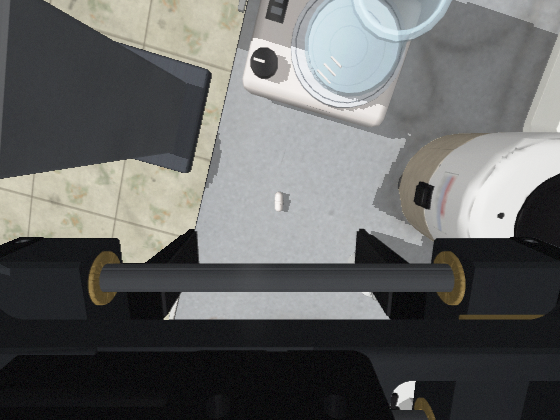

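The bar is at (279,201), exactly as predicted and aligned with the pads. I'll descend and grip it.

```bash
python3 -m creep '[[0,0,0,-0.143,0,0,0],[0,0,0,-0.143,0,0,0],[0,0,0,-0.143,0,0,0],[0,0,0,-0.143,0,0,0],[0,0,0,0,0,0,0],[0,0,0,0,0,0,0],[250,0,0,0,0,0,0],[250,0,0,0,0,0,0],[250,0,0,0,0,0,0],[250,0,0,0,0,0,0],[250,0,0,0,0,0,0],[250,0,0,0,0,0,0],[250,0,0,0,0,0,0],[250,0,0,0,0,0,0],[250,0,0,0,0,0,0],[250,0,0,0,0,0,0],[250,0,0,0,0,0,0]]' 12
```

```text
time_s: 7.43
eef_pos: [0.4653, -0.0261, 0.0271]
tool_rot: [0.602, 0.798, -0.0, -0.0]
contact_force: [-0.2, 1.1, -1.6]
grip_width: 0.0271
gripper_force: 0.0
```

```bash
python3 -m creep '[[250,0,0,0,0,0,0],[250,0,0,0,0,0,0],[250,0,0,0,0,0,0],[250,0,0,0,0,0,0],[250,0,0,0,0,0,0]]'; python3 -m creep '[[250,0,0,0.14,0,0,0],[250,0,0,0.14,0,0,0],[250,0,0,0.14,0,0,0],[250,0,0,0.14,0,0,0],[250,0,0,0.14,0,0,0],[250,0.0146,0.1185,0,0,0,0],[250,0.0146,0.1185,0,0,0,0],[250,0.0146,0.1185,0,0,0,0],[250,0.0146,0.1185,0,0,0,0],[250,0.0146,0.1185,0,0,0,0],[250,0,0,0,0,0,0],[250,0,0,0,0,0,0]]'; python3 -c "
from h import *
snap('wrist','w5')
a=cv2.imread('pics/w5.png');cv2.imwrite('pics/w5a.png',cv2.resize(a[60:270,140:420],(800,600)))
print(r.get_obs()['eef_pos'],px('w5',(.4836,.122,.151)))"
```

```text
time_s: 7.85
eef_pos: [0.4653, -0.0261, 0.0271]
tool_rot: [0.602, 0.798, -0.0, -0.0]
contact_force: [-0.6, -0.6, -0.0]
grip_width: 0.009
gripper_force: 12.0
time_s: 8.85
eef_pos: [0.4834, 0.123, 0.202]
tool_rot: [0.601, 0.799, -0.0, -0.0]
contact_force: [-0.2, 0.4, -0.0]
grip_width: 0.0091
gripper_force: 12.0
[0.4833656  0.1221444  0.20190985] [277.8 234.7]
```

View pics/w5a.png

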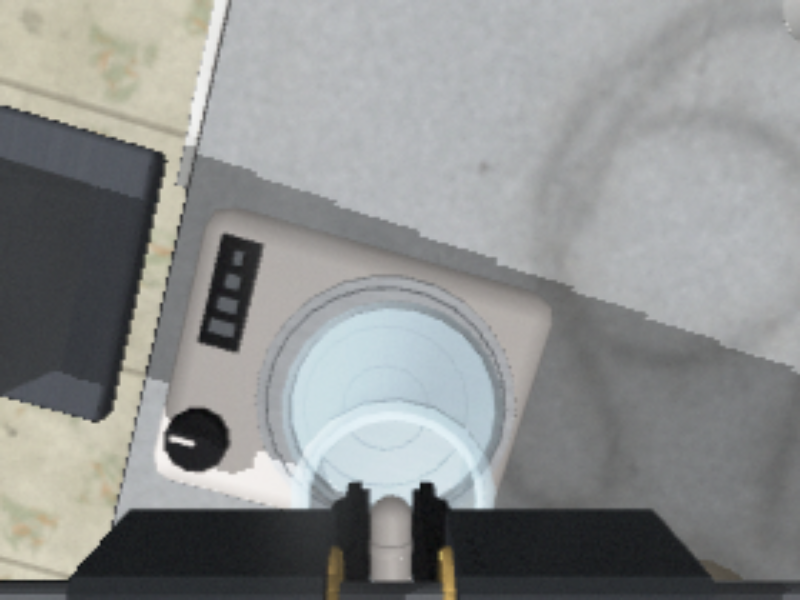

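The bar is held between the pads. The rim spans X 295 to 495, centred under the tool. The plate spans X 258 to 515 and the base 287 to 505, with their tops at Y 275 and 305, so the flask sits a few mm off centre. I'll drop the bar first and then correct that.

```bash
python3 -m creep '[[250,0,0,-0.042,0,0,0],[250,0,0,-0.042,0,0,0],[250,0,0,0,0,0,0],[250,0,0,0,0,0,0],[120,0,0,0,0,0,0],[120,0,0,0,0,0,0],[120,0,0,0,0,0,0],[120,0,0,0,0,0,0],[120,0,0,0,0,0,0],[120,0,0,0,0,0,0],[0,0,0,0.1,0,0,0],[0,0,0,0.1,0,0,0],[0,0,0,0,0,0,0],[0,0,0,0,0,0,0]]'; python3 -c "
from h import *
f=lambda X,Y,z: pt('w5',140+X*280/800,60+Y*210/600,z)[:2]
Tx=np.array([np.cos(np.radians(106)),np.sin(np.radians(106))])
print('plate',f(387,275,.046)-.047*Tx,(f(258,390,.046)+f(515,390,.046))/2)
print('base',f(396,305,.047)-.039*Tx,(f(287,400,.049)+f(505,400,.049))/2)
snap('wrist','w6')
a=cv2.imread('pics/w6.png');cv2.imwrite('pics/w6a.png',cv2.resize(a[60:270,180:390],(600,600)))
print(r.get_obs()['eef_pos'])"
```

```text
time_s: 10.07
eef_pos: [0.4847, 0.1223, 0.2331]
tool_rot: [0.602, 0.798, 0.001, 0.001]
contact_force: [-0.1, -0.4, -0.6]
grip_width: 0.0704
gripper_force: 0.0
plate [0.48195496 0.1204207 ] [0.48005 0.12645]
base [0.48564986 0.11911079] [0.48415 0.12445]
[0.48376145 0.12211314 0.2314439 ]
```

View pics/w6a.png

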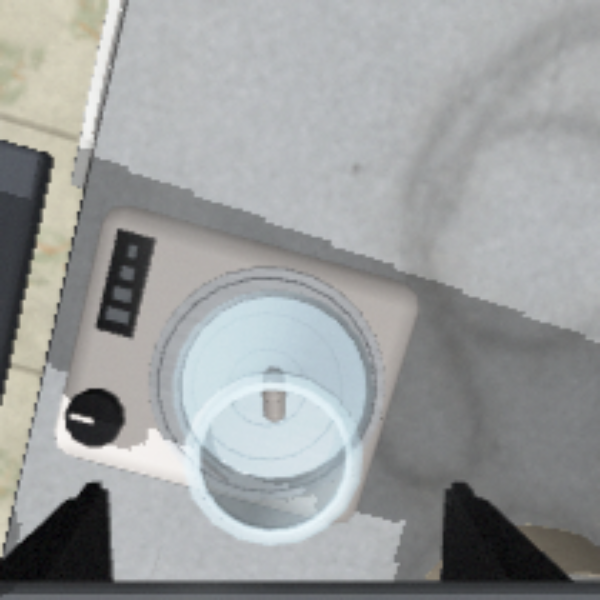

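The bar lies inside the flask at (273,393). The flask is offset by about (+3.8, -1.6) mm, so I'll re-grip, lift a little, shift and set it down.

```bash
python3 -m creep '[[0,0,0,-0.12,0,0,0],[0,0,0,-0.12,0,0,0],[0,0,0,-0.12,0,0,0],[0,0,0,0,0,0,0],[180,0,0,0,0,0,0],[180,0,0,0,0,0,0],[180,0,0,0,0,0,0],[180,0,0,0,0,0,0],[180,0,0,0,0,0,0],[180,0,0,0,0,0,0],[180,0,0,0,0,0,0],[180,0,0,0,0,0,0],[180,0,0,0,0,0,0],[180,0,0,0,0,0,0]]' 15; python3 -m creep '[[180,0,0,0.016,0,0,0],[180,0,0,0,0,0,0],[180,-0.015,0.0065,0,0,0,0],[180,0,0,0,0,0,0],[180,0,0,-0.016,0,0,0],[180,0,0,0,0,0,0],[180,0,0,0,0,0,0],[180,0,0,0,0,0,0]]'
```

```text
time_s: 11.28
eef_pos: [0.4838, 0.1221, 0.1414]
tool_rot: [0.602, 0.798, 0.0, 0.0]
contact_force: [1.4, 0.3, 0.8]
grip_width: 0.0451
gripper_force: 15.0
time_s: 11.95
eef_pos: [0.4799, 0.1237, 0.1411]
tool_rot: [0.602, 0.798, 0.0, 0.0]
contact_force: [0.3, 0.3, 0.2]
grip_width: 0.045
gripper_force: 15.0
```

```bash
python3 -m creep '[[0,0,0,0,0,0,0],[0,0,0,0,0,0,0],[0,0,0,0,0,0,0],[0,0,0,0,0,0,0],[0,0,0,0,0,0,0],[0,0,0,0.16,0,0,0],[0,0,0,0.16,0,0,0],[0,0.006,0.1475,0,0,0,-0.022],[0,0.006,0.1475,0,0,0,-0.022],[0,0.006,0.1475,0,0,0,-0.022],[0,0.006,0.1475,0,0,0,-0.022],[0,0.006,0.1475,0,0,0,-0.022],[0,0.006,0.1475,0,0,0,-0.022],[0,0.006,0.1475,0,0,0,-0.022],[0,0.006,0.1475,0,0,0,-0.022],[0,0,0,0,0,0,0],[0,0,0,0,0,0,0]]'; python3 -c "
from h import *
snap('wrist','w7');snap('top','t7');print(r.get_obs()['eef_pos'],px('w7',(.4915,.4185,.054)))
a=cv2.imread('pics/t7.png')[205:305,155:335]
cv2.imwrite('pics/t7a.png',np.hstack([cv2.resize(a,(450,250)),cv2.resize(cv2.imread('pics/w7.png')[:250,120:420],(300,250))]))"
```

```text
time_s: 13.37
eef_pos: [0.4913, 0.4202, 0.2204]
tool_rot: [0.705, 0.709, -0.001, 0.0]
contact_force: [0.6, 0.7, 0.0]
grip_width: 0.095
gripper_force: 0.0
[0.4917034  0.41817439 0.22074649] [277.5 199.6]
```

View pics/t7a.png

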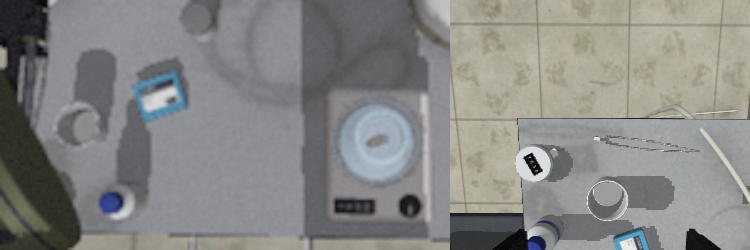

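The beaker is exactly under the tool in the wrist view. The top view shows the flask concentric on the plate with the bar inside. I'll grip the beaker.

```bash
python3 -m creep '[[0,0,0,-0.138,0,0,0],[0,0,0,-0.138,0,0,0],[0,0,0,-0.138,0,0,0],[0,0,0,-0.138,0,0,0],[0,0,0,-0.138,0,0,0],[0,0,0,0,0,0,0],[0,0,0,0,0,0,0],[180,0,0,0,0,0,0],[180,0,0,0,0,0,0],[180,0,0,0,0,0,0],[180,0,0,0,0,0,0],[180,0,0,0,0,0,0],[180,0,0,0,0,0,0],[180,0,0,0,0,0,0],[180,0,0,0,0,0,0],[180,0,0,0,0,0,0],[180,0,0,0,0,0,0]]' 12
```

```text
time_s: 14.88
eef_pos: [0.4918, 0.4187, 0.0486]
tool_rot: [0.706, 0.708, -0.0, -0.0]
contact_force: [-0.3, 0.4, 0.3]
grip_width: 0.0436
gripper_force: 12.0
```

```bash
python3 -m creep '[[180,0,0,0.16,0,0,0],[180,0,0,0.16,0,0,0],[180,-0.0086,-0.1534,0,0,0,0],[180,-0.0086,-0.1534,0,0,0,0],[180,-0.0086,-0.1534,0,0,0,0],[180,-0.0086,-0.1534,0,0,0,0],[180,-0.0086,-0.1534,0,0,0,0],[180,0,0,0,0,0,0],[180,0,0,-0.15,0,0,0],[180,0,0,-0.15,0,0,0],[180,0,0,0,0,0,0],[180,0,0,-0.018,0,0,0],[180,0,0,0,0,0,0],[180,0,0,0,0,0,0]]'
```

```text
time_s: 16.05
eef_pos: [0.482, 0.2277, 0.0508]
tool_rot: [0.706, 0.708, 0.001, 0.0]
contact_force: [-0.3, -0.3, -0.5]
grip_width: 0.0436
gripper_force: 12.0
```

```bash
python3 -m creep '[[180,0,0,0,0,0,0],[180,0,0,-0.003,0,0,0],[180,0,0,0,0,0,0]]'
```

```text
time_s: 16.3
eef_pos: [0.4817, 0.2273, 0.0495]
tool_rot: [0.706, 0.708, 0.001, 0.0]
contact_force: [0.5, 0.6, -0.7]
grip_width: 0.0433
gripper_force: 12.0
```

```bash
python3 -m creep '[[180,0,0,-0.003,0,0,0],[180,0,0,0,0,0,0],[0,0,0,0,0,0,0],[0,0,0,0,0,0,0],[0,0,0,0,0,0,0],[0,0,0,0,0,0,0],[0,0,0,0.15,0,0,0],[0,0,0,0.15,0,0,0],[0,0,0,0.15,0,0,0],[0,0,0,0.15,0,0,0],[0,0,0,0.1,0,0,0],[0,-0.064,0.147,0,0,0,0],[0,-0.064,0.147,0,0,0,0],[0,-0.064,0.147,0,0,0,0],[0,-0.064,0.147,0,0,0,0],[0,0,0,0,0,0,0],[0,0,0,0,0,0,0]]'; python3 -c "
from h import *
snap('wrist','w8');print(r.get_obs()['eef_pos'],px('w8',(.418,.3745,.088)),px('w8',(.418,.3745,.069)))
cv2.imwrite('pics/w8a.png',cv2.imread('pics/w8.png')[90:280,120:420])"
```

```text
time_s: 17.72
eef_pos: [0.416, 0.3753, 0.2225]
tool_rot: [0.705, 0.709, -0.0, 0.0]
contact_force: [0.3, -0.1, -0.3]
grip_width: 0.0949
gripper_force: 0.0
[0.41668115 0.37422515 0.22244419] [279.4 205.9] [279.2 201.5]
```

View pics/w8a.png

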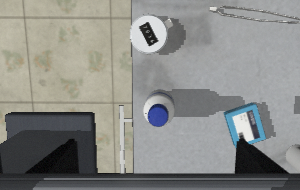

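The bottle cap is at (277,205), which agrees with the prediction. I'll grip the body.

```bash
python3 -m creep '[[0,0,0,-0.137,0,0,0],[0,0,0,-0.137,0,0,0],[0,0,0,-0.137,0,0,0],[0,0,0,-0.137,0,0,0],[0,0,0,-0.137,0,0,0],[0,0,0,0,0,0,0],[0,0,0,0,0,0,0],[200,0,0,0,0,0,0],[200,0,0,0,0,0,0],[200,0,0,0,0,0,0],[200,0,0,0,0,0,0],[200,0,0,0,0,0,0],[200,0,0,0,0,0,0],[200,0,0,0,0,0,0],[200,0,0,0,0,0,0],[200,0,0,0,0,0,0],[200,0,0,0,0,0,0],[200,0,0,0,0,0,0],[200,0,0,0,0,0,0]]' 15
```

```text
time_s: 19.35
eef_pos: [0.417, 0.3739, 0.0513]
tool_rot: [0.706, 0.708, -0.0, -0.0]
contact_force: [0.3, 0.3, -0.4]
grip_width: 0.0337
gripper_force: 14.8
```

```bash
python3 -m creep '[[200,0,0,0.1,0,0,0],[200,0,0,0.1,0,0,0],[200,0.086,-0.1026,0,0,0,0],[200,0.086,-0.1026,0,0,0,0],[200,0.086,-0.1026,0,0,0,0],[200,0,0,0,0,0,0],[200,0,0,-0.1,0,0,0],[200,0,0,-0.09,0,0,0],[200,0,0,-0.01,0,0,0],[200,0,0,0,0,0,0],[200,0,0,0,0,0,0],[200,0,0,0,0,0,0]]'
```

```text
time_s: 20.35
eef_pos: [0.4816, 0.2974, 0.0522]
tool_rot: [0.706, 0.708, 0.0, -0.0]
contact_force: [0.6, 0.8, 0.2]
grip_width: 0.0334
gripper_force: 14.9
```

```bash
python3 -m creep '[[200,0,0,-0.003,0,0,0],[200,0,0,0,0,0,0],[80,0,0,0,0,0,0],[80,0,0,0,0,0,0],[80,0,0,0,0,0,0],[80,0,0,0,0,0,0],[80,0,0,0.15,0,0,0],[80,0,0,0.15,0,0,0],[80,0,0,0.15,0,0,0],[80,0,0,0.15,0,0,0],[80,0,0,0.08,0,0,0]]' && python3 -m creep '[[0,0.0357,0.0017,0,0,0,0.077],[0,0.0357,0.0017,0,0,0,0.077],[0,0.0357,0.0017,0,0,0,0.077],[0,0.0357,0.0017,0,0,0,0.077],[0,0.0357,0.0017,0,0,0,0.077],[0,0.0357,0.0017,0,0,0,0.077],[0,0.0357,0.0017,0,0,0,0.077],[0,0.0357,0.0017,0,0,0,0.077],[0,0.0357,0.0017,0,0,0,0.077],[0,0.0357,0.0017,0,0,0,0.077],[0,0.0357,0.0017,0,0,0,0.077],[0,0.0357,0.0017,0,0,0,0.077],[0,0.0357,0.0017,0,0,0,0.077],[0,0,0,0,0,0,0],[0,0,0,0,0,0,0]]'; python3 -c "
from h import *
snap('wrist','w9');print(r.get_obs()['eef_pos'],px('w9',(.5975,.3032,.064)),px('w9',(.5975,.3032,0)))
cv2.imwrite('pics/w9a.png',cv2.resize(cv2.imread('pics/w9.png')[70:270,170:400],(690,600)))"
```

```text
time_s: 21.27
eef_pos: [0.4832, 0.2978, 0.2264]
tool_rot: [0.706, 0.708, 0.003, 0.001]
contact_force: [0.5, -0.1, 0.1]
grip_width: 0.0656
gripper_force: 0.0
time_s: 22.52
eef_pos: [0.5976, 0.3024, 0.2204]
tool_rot: [-0.0, 1.0, -0.0, -0.0]
contact_force: [0.3, -0.1, -0.6]
grip_width: 0.0951
gripper_force: 0.0
[0.59731956 0.30243445 0.22039133] [277.7 201.5] [277.5 190.3]
```

View pics/w9a.png

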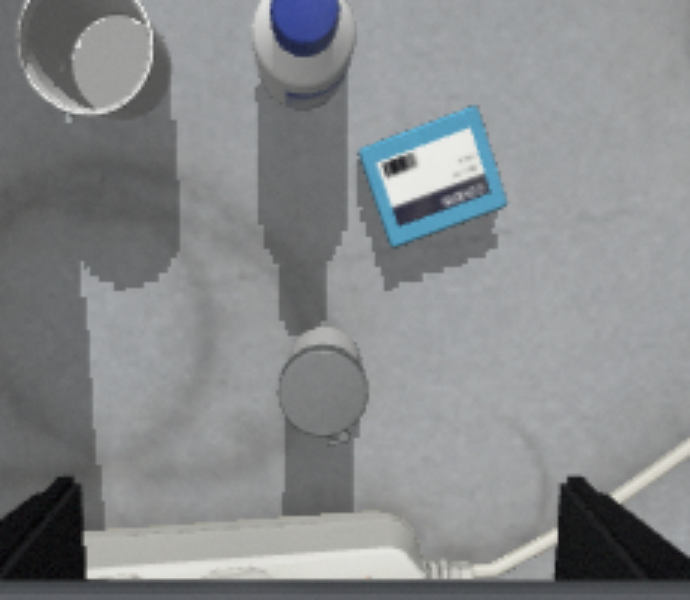

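The vial cap is under the tool at (277.7, 200.7), as predicted. The beaker and bottle are standing. I'll grip the vial.

```bash
python3 -m creep '[[0,0,0,-0.146,0,0,0],[0,0,0,-0.146,0,0,0],[0,0,0,-0.146,0,0,0],[0,0,0,-0.146,0,0,0],[0,0,0,-0.146,0,0,0],[0,0,0,0,0,0,0],[0,0,0,0,0,0,0],[210,0,0,0,0,0,0],[210,0,0,0,0,0,0],[210,0,0,0,0,0,0],[210,0,0,0,0,0,0],[210,0,0,0,0,0,0],[210,0,0,0,0,0,0],[210,0,0,0,0,0,0],[210,0,0,0,0,0,0],[210,0,0,0,0,0,0],[210,0,0,0,0,0,0],[210,0,0,0,0,0,0],[210,0,0,0,0,0,0],[210,0,0,0,0,0,0]]' 12
```

```text
time_s: 24.23
eef_pos: [0.5975, 0.3025, 0.038]
tool_rot: [-0.002, 1.0, -0.0, -0.0]
contact_force: [0.3, -0.6, 0.2]
grip_width: 0.0303
gripper_force: 12.0
```

```bash
python3 -c "
from h import *
f=lambda X,Y,z: pt('w9',170+X/3,70+Y/3,z)
print('beaker rim L/R/bottom',f(20,48,.054),f(154,48,.054),f(87,114,.054),'bottle body',f(254,35,.065),f(355,35,.065))"
```

```text
beaker rim L/R/bottom [0.4845 0.2048 0.054 ] [0.4846 0.2483 0.054 ] [0.5049 0.2253 0.054 ] bottle body [0.4824 0.2816 0.065 ] [0.4825 0.3131 0.065 ]
```

```bash
python3 -m creep '[[210,0,0,0.1,0,0,0],[210,0,0,0.1,0,0,0],[210,-0.062,-0.1007,0,0,0,0],[210,-0.062,-0.1007,0,0,0,0],[210,-0.062,-0.1007,0,0,0,0],[210,0,0,0,0,0,0],[210,0,0,-0.1,0,0,0],[210,0,0,-0.09,0,0,0],[210,0,0,-0.012,0,0,0],[210,0,0,0,0,0,0],[210,0,0,0,0,0,0],[210,0,0,0,0,0,0]]'
```

```text
time_s: 25.23
eef_pos: [0.5516, 0.2273, 0.0383]
tool_rot: [-0.002, 1.0, 0.0, 0.0]
contact_force: [-0.3, 0.3, 0.3]
grip_width: 0.03
gripper_force: 12.0
```

```bash
python3 -m creep '[[80,0,0,0,0,0,0],[80,0,0,0,0,0,0],[80,0,0,0,0,0,0],[80,0,0,0,0,0,0],[80,0,0,0,0,0,0],[80,0,0,0.15,0,0,0],[80,0,0,0.15,0,0,0],[80,0,0,0.15,0,0,0],[80,0,0,0.15,0,0,0],[80,0,0,0.15,0,0,0],[0,-0.1,0.12,0,0,0,0],[0,-0.1,0.12,0,0,0,0],[0,-0.1,0.12,0,0,0,0],[0,-0.1,0.12,0,0,0,0],[0,-0.1,0.12,0,0,0,0],[0,-0.1,0.12,0,0,0,0],[0,-0.1,0.12,0,0,0,0],[0,-0.1,0.12,0,0,0,0],[0,0,0,0,0,0,0],[0,0,0,0,0,0,0]]'; python3 -c "
from h import *
snap('top','t10');snap('scene','s10')
a=cv2.imread('pics/t10.png')[195:305,205:395]
b=cv2.imread('pics/s10.png')[150:310,130:400]
cv2.imwrite('pics/e.png',np.vstack([cv2.resize(a,(570,330),interpolation=cv2.INTER_CUBIC),cv2.resize(b,(456,270))[:, :].copy() if 0 else cv2.copyMakeBorder(cv2.resize(b,(456,270)),0,0,0,114,0)]))"
```

```text
time_s: 26.9
eef_pos: [0.3497, 0.4681, 0.2251]
tool_rot: [-0.004, 1.0, -0.0, 0.0]
contact_force: [0.3, 0.7, 0.1]
grip_width: 0.0954
gripper_force: 0.0
```

View pics/e.png

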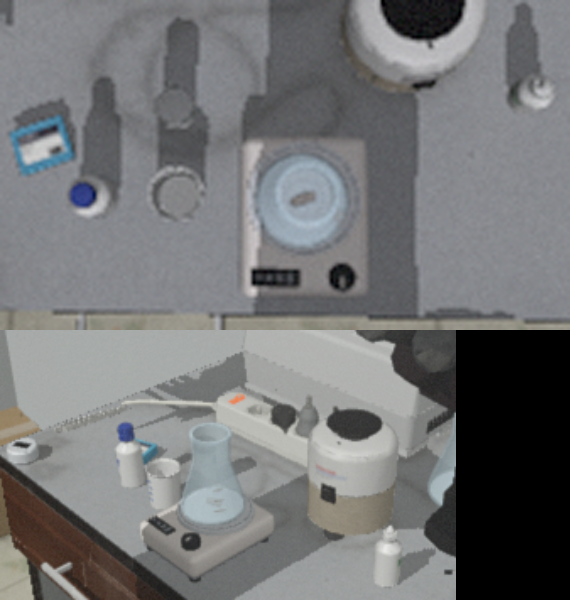

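The top view shows the flask on the plate (303,200) with the bar in it, the beaker at (177,193), bottle cap (84,195) and vial (174,106). All are upright and the dropper is untouched. Checking the gaps in numbers before handing in.

```bash
python3 -c "
from h import *
f=lambda X,Y,z: pt('t10',205+(X+.5)/3-.5,195+(Y+.5)/3-.5,z)
for n,a in dict(stirL=(241,210,.046),plateL=(251,201,.046),plateR=(356,201,.046),bkR=(206,193,.054),bkL=(149,193,.054),bkBack=(177,166,.054),cap=(84,195,.088),vial=(174,106,.064),rim=(303,186,.151)).items(): print(n,f(*a))"
```

```text
stirL [0.4716 0.173  0.046 ]
plateL [0.479  0.1649 0.046 ]
plateR [0.4805 0.0791 0.046 ]
bkR [0.4845 0.2016 0.054 ]
bkL [0.4837 0.2481 0.054 ]
bkBack [0.506  0.2258 0.054 ]
cap [0.4796 0.2962 0.088 ]
vial [0.5541 0.2288 0.064 ]
rim [0.4856 0.1267 0.151 ]
```

```bash
python3 -c "
from workcell import r
print(r.hand_in())"
```

```text
the job is handed in; nothing more can be done
None
```

I handed the job in at about 27 s: the flask stands centred on the stirrer plate with the stir bar inside, and the beaker, bottle and vial are upright in place with gaps of about 3 cm; the dropper bottle was left alone.

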